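# Sweep the loose screw caps off the chopping block into the orange box

### The arm

A 7-joint arm with a two-finger parallel gripper is mounted at the origin on the work surface. World frame = base frame: x ahead of the robot, y to its left, z up, the work surface at z = 0. Lengths are in mm, angles in rad, forces in N, time in s.
With the tool pointing down it reaches from about 400 to 875 mm from the base axis. Payload 4.4 kg.
Tool frame: the origin (TCP) lies at the very end of the fingers, on their centre line; the grasp point (between the pads) lies 19 mm behind it; z points along the fingers, y is the direction in which the jaws open and shut (so a half turn about z gives the same grasp; the last joint's range is limited). The gripper opens to 85 mm and grips with 20 to 120 N. Pads are 22 mm wide; open, the fingers measure 114 mm over their backs; the gripper's body (76 mm by 85 mm) begins 54 mm behind the grasp point. The pads swing forward as they close: fully open they stand 13 mm farther back than shut.
Start: joints at [-1.412, 0.628, 0.038, 1.517, -0.027, 0.996, -0.02], TCP at [144.866, 633.666, 202.813] pointing down, gripper open.
Joint ranges: [-3.06, 3.06], [-0.37, 2.12], [-1.25, 1.32], [0.18, 2.47], [-1.1, 4.24], [0.23, 1.98], [-2.94, 2.94]. Speed limits (rad/s): [2.57, 2.57, 3.14, 3.14, 3.14, 3.14, 3.14].

### API

Orientations are given as [roll, pitch, yaw] about the fixed x, y, z axes, in that order (R = Rz(yaw) Ry(pitch) Rx(roll)).
In Python, from cell import read_state, get_image, calibration, finish_job gives the robot as it stands. The module is installed in compiled form; this text tells all that it offers.
- The arm moves only by the tool apply_moves, never from a script. Its argument "increments" is a list of rows, each an object of numbers: "tx", "ty", "tz": the shift along the world's x, y, z in m; "rx", "ry", "rz": the turn, a rotation vector about the world's x, y, z in units of 5 degrees (1.0 is 5 degrees); "claw": the finger opening in m, from 0 to 0.0854. In form: [{"tx": .., "ty": .., "tz": .., "rx": .., "ry": .., "rz": .., "claw": ..}, ...]. A call has 1 to 12 rows; each row is the pose to reach, as a shift and turn from the pose commanded when the call began; what a row does not reach only later rows make up. A row lasts 1/10 s, in which the tool goes at most 50 mm and 8.59 degrees, less where a joint would pass 70% of its speed; a pose out of reach is approached as far as the arm can. A call with a gripper value outside its range is refused whole. The fingers move at their own pace and stop on an object; the grip force is fixed at half the most. Time passes only in rows, so rows that repeat a pose let the fingers close. It gives the time, the measured TCP pose, the force and the opening at its end, in the units of the state.
- read_state(): the state, without advancing time (a new reading comes with each control period).
- get_image(name): name is "scene" or "top" or "wrist"; returns the picture (400x640x3 uint8, red, green, blue); there is no depth.
- calibration(name): a dict with "camera_matrix" (3x3 intrinsics, pixels), "origin" and "attitude" of the camera in the world. Camera axes: x right, y up, looking along -z (the intrinsics and any distortion apply to the point x, -y, -z); pixel columns grow to the right and rows downward; lengths in mm; the calibration is good to about 2 mm. The wrist camera is an equidistant fisheye: a pixel r from the principal point sees the ray r / f radians off the axis. A picture is of the moment at which its call begins: read the wrist's pose just before it. calibration takes no time and is no camera call; for the wrist camera it gives the pose at the moment of the call.
- finish_job(): hands the job in, once; it reports no verdict.
The state is a dict: "clock": time; "qpos": joint angles; "qd": joint speeds; "tau": joint torques, N m; "eef_pos": TCP position; "tool_rot": TCP orientation; "force": force on the tool from outside, world axes, zero at the start; "torque": the same for the moment, N m; "width": finger opening in mm.
Only numpy, scipy, OpenCV 4.12 (cv2) and the standard library are available. Lean on these libraries where they do the work, as an engineer would, in place of code of your own. Each camera call takes 0.05 s, during which the arm holds its last target. There are 200 camera calls.

### The job

Clear the three loose white screw caps off the chopping block: push them across the wood with the fingertips and over the end of the block, so that all three drop into the orange box standing there and none into the grey box at the other end. Only push the caps, never pick them up, and leave the spoon on the block and the canister, mortar and jars around it where they are.

Things in the scene. Friction and masses are not known exactly. Their poses are not given: they have to be found in the camera images.
- block: Thick brown wooden chopping block, 260 (its x) by 320 (its y) by 50 mm high, flat top, fixed. Origin at the centre of its underside, on the ledge. Its y axis runs lengthwise, towards the two boxes; its x axis points away from the robot.
- orange_box: Open orange plastic box, 220 (its x) by 130 (its y) by 45 mm high, walls and floor about 4 mm, fixed. It stands 3 mm off one end of the block (the +y or the -y end, it varies), its long side along the end, centred on it and parallel to it, its rim 5 mm below the block's top. Origin at the centre of its underside.
- grey_box: Open grey plastic box of the same size, fixed at the other end of the block. Origin at the centre of its underside. No cap belongs in it.
- cap1: One of three alike loose white screw caps: a solid plastic disc 40 mm in diameter and 14 mm high, 14 to 26 g, lying flat on the block. Origin at the centre of its underside. The three start side by side across the block's x (about 60 mm apart in x), each anywhere within 65 mm of the block's middle along y.
- cap2: Another of three alike loose white screw caps: a solid plastic disc 40 mm in diameter and 14 mm high, 14 to 26 g, lying flat on the block. Origin at the centre of its underside. The three start side by side across the block's x (about 60 mm apart in x), each anywhere within 65 mm of the block's middle along y.
- cap3: The third of three alike loose white screw caps: a solid plastic disc 40 mm in diameter and 14 mm high, 14 to 26 g, lying flat on the block. Origin at the centre of its underside. The three start side by side across the block's x (about 60 mm apart in x), each anywhere within 65 mm of the block's middle along y.
- spoon: Stainless steel spoon, 190 mm long, 50 g, lying loose on the block lengthwise near its far (+x) long edge. Leave it alone. 12 mm wide at the handle, 42 mm at the bowl, 8 mm high. Origin on its underside at mid-length; its x axis runs from handle to bowl.
- canister: Aluminium canister with a shut hinged lid, 94 mm in diameter, 111 mm high, loose on the ledge to one side, past one of the boxes. Leave it alone. Origin at the centre of its underside.
- mortar: White ceramic mortar, 110 mm across, 75 mm high, loose on the ledge to the other side, past the other box. Leave it alone. Origin at the centre of its underside.
- jar1: Capped amber glass jar, 60 mm in diameter, 100 mm high, loose on the ledge beyond the block. Leave it alone. Origin at the centre of its underside.
- jar2: Capped green glass jar, 60 mm in diameter, 100 mm high, loose on the ledge beyond the block. Leave it alone. Origin at the centre of its underside.

How it is judged:
By the outcome, as a careful person would: the job done as asked, in the order asked, and still so for the second after the job is handed in, with the robot touching nothing.
It also fails if it takes over 51 s, if anything falls off the work surface, if the arm or the gripper's body presses on something with over 40 N, if the wrist force passes 120 N, or if a joint passes its speed limit or range.

## Working session

There is one attempt and no reset: what is moved stays moved. The work goes in short steps, Python scripts to look and compute and a tool call to move; the robot and the scene stay as the last step left them, time stands still between calls to the robot, and variables do not carry over. Pictures are saved under pics/ and viewed, about 8 in all and at most 12, crops included, and the job is handed in when it is done.

Besides the shell and the picture viewer there is one more tool, called after "Emit:" as name(argument=value, ...), one argument or row to a line, values as JSON. apply_moves: Moves the arm, as the interface text tells. Its arguments: {"type":"object","properties":{"increments":{"type":"array"}},"required":["increments"]}

```bash
mkdir -p pics; python3 - <<'E'
from cell import *
import cv2
print(read_state())
for n in("scene","top"):
    im=get_image(n); cv2.imwrite(f"pics/{n}0.png",im[:,:,::-1]); print(n,calibration(n))
E
```

```text
{'clock': 0.0, 'qpos': array([-1.41181961,  0.62930894,  0.03845907,  1.51838195, -0.02700812,
        0.99631476, -0.01999229]), 'qd': array([-1.06556765e-03,  1.46009661e-03,  3.81261343e-04,  1.09940973e-03,
        1.59103109e-03, -5.36569562e-05,  9.96027621e-04]), 'tau': array([-6.67113709e-04, -5.63398540e+01,  1.22636843e+00, -1.93438804e+01,
        1.10927687e-02,  1.08393034e-02, -4.18325342e-06]), 'eef_pos': array([144.70437277, 632.98159497, 201.90910137]), 'tool_rot': array([-3.13969829e+00,  2.67500898e-05,  2.91680509e+00]), 'force': array([ 0.75374743,  0.10541834, -0.63658943]), 'torque': array([-0.00012857,  0.01934974, -0.00172949]), 'width': 85.30281218524436}
scene {'camera_matrix': array([[374.61101979,   0.        , 322.51041399],
       [  0.        , 374.61101979, 197.51745158],
       [  0.        ,   0.        ,   1.        ]]), 'origin': array([1347.82934796, -146.82317937,  861.45834288]), 'attitude': array([ 0.74403182, -0.00248361,  1.36717995])}
top {'camera_matrix': array([[389.50675137,   0.        , 326.55212287],
       [  0.        , 389.50675137, 201.16999187],
       [  0.        ,   0.        ,   1.        ]]), 'origin': array([ 433.35935443,   18.08050179, 1053.95107731]), 'attitude': array([ 0.20880023,  0.00472021, -1.7638056 ])}
```

View pics/top0.png

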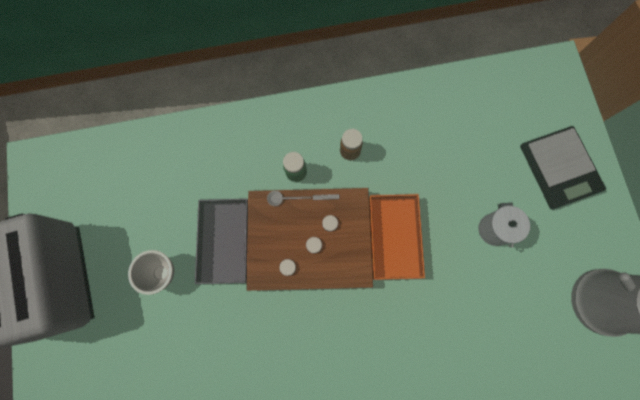

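View pics/scene0.png

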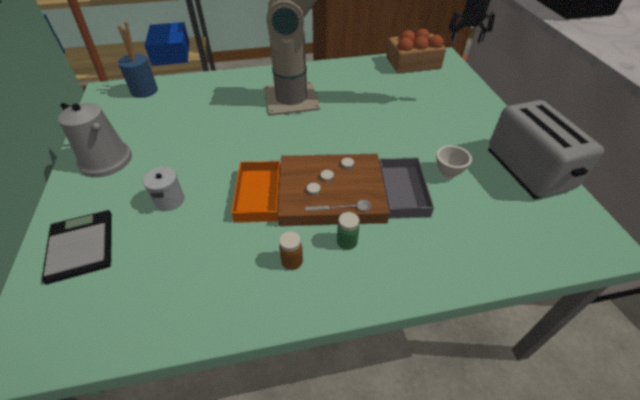

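The top view shows the block spanning px (248–372, 189–290). The orange box is on its right (−y), the grey box on its left, and the caps are at (330,223), (314,245) and (288,268). The spoon is at the top, near row 197. Next I'll triangulate from both views.

```bash
cat > h.py <<'E'
import numpy as np, cv2
from scipy.spatial.transform import Rotation as R
from cell import *
def ray(n,uv):
    c=calibration(n); K=c["camera_matrix"]; Rm=R.from_euler("xyz",c["attitude"]).as_matrix()
    p=np.linalg.solve(K,[uv[0],uv[1],1]); d=Rm@np.array([p[0],-p[1],-p[2]]); return c["origin"],d/np.linalg.norm(d)
def at_z(n,uv,z):
    o,d=ray(n,uv); return o+d*(z-o[2])/d[2]
def tri(a,b):
    A=np.zeros((3,3));y=np.zeros(3)
    rs=[ray("top",a),ray("scene",b)]
    for o,d in rs:
        M=np.eye(3)-np.outer(d,d); A+=M; y+=M@o
    p=np.linalg.solve(A,y); return p,[round(float(np.linalg.norm(np.cross(p-o,d))),1) for o,d in rs]
def caps(im,box):
    x0,y0,x1,y1=box; s=im[y0:y1,x0:x1].astype(int)
    m=((s.min(2)>105)&(s.max(2)-s.min(2)<60)).astype(np.uint8)
    n,l,st,c=cv2.connectedComponentsWithStats(m)
    return [(c[i]+[x0,y0],st[i,4]) for i in range(1,n) if st[i,4]>25]
E
python3 - <<'E'
from h import *
np.set_printoptions(precision=1,suppress=True)
t=cv2.imread("pics/top0.png")[:,:,::-1]; s=cv2.imread("pics/scene0.png")[:,:,::-1]
a=caps(t,(250,192,370,288)); b=caps(s,(285,157,385,218))
print(a);print(b)
for n,im,box in(("top",t,(235,180,385,300)),("scene",s,(270,145,400,230))):
    x0,y0,x1,y1=box; h=cv2.cvtColor(np.ascontiguousarray(im[y0:y1,x0:x1]),cv2.COLOR_RGB2HSV)
    r=im[y0:y1,x0:x1].astype(int)
    m=((r[...,0]>r[...,2]*1.5)&(r[...,0]<150)&(r[...,0]-r[...,1]<75)&(r[...,0]>r[...,1]*1.15)).astype(np.uint8)
    c=max(cv2.findContours(m,0,1)[0],key=cv2.contourArea)
    h=cv2.convexHull(c); print(n,cv2.approxPolyDP(h,4,True).reshape(-1,2)+[x0,y0])
def crop(im,b,k): return cv2.resize(im[b[1]:b[3],b[0]:b[2],::-1],None,fx=k,fy=k,interpolation=cv2.INTER_CUBIC)
A=crop(t,(190,180,430,300),3.2);B=crop(s,(225,145,435,225),3.6)
w=max(A.shape[1],B.shape[1]);P=lambda q:cv2.copyMakeBorder(q,0,0,0,w-q.shape[1],0)
o=np.vstack([P(A),P(B)]);print(o.shape);cv2.imwrite("pics/c1.png",cv2.resize(o,None,fx=.85,fy=.85))
E
```

```text
[(array([276. , 197.5]), np.int32(113)), (array([325.6, 196.5]), np.int32(81)), (array([329.6, 222.5]), np.int32(182)), (array([313.4, 244.5]), np.int32(190)), (array([286.9, 266.9]), np.int32(197))]
[(array([347.5, 161.5]), np.int32(83)), (array([326.7, 174.1]), np.int32(97)), (array([313.1, 187.4]), np.int32(108)), (array([362.4, 204.5]), np.int32(77)), (array([316.4, 207.6]), np.int32(54)), (array([348.3, 215. ]), np.int32(84))]
top [[384 195]
 [384 279]
 [364 287]
 [247 289]
 [249 192]
 [366 188]]
scene [[376 154]
 [389 209]
 [385 222]
 [270 221]
 [270 161]
 [282 156]]
(672, 768, 3)
```

View pics/c1.png

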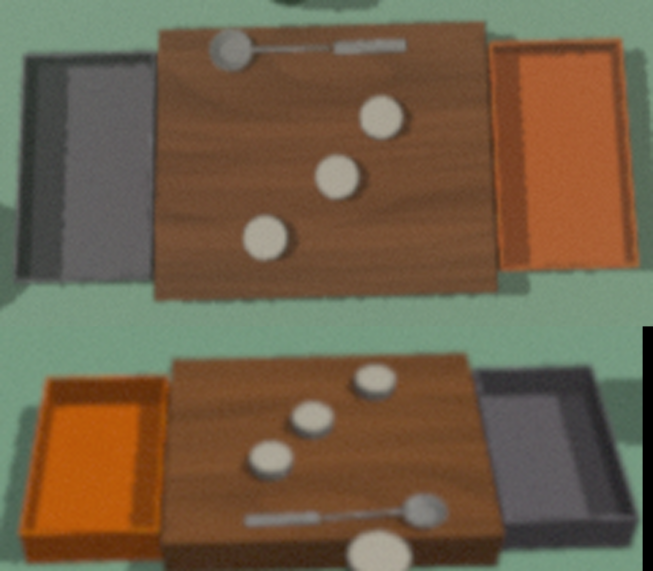

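The crop shows the caps lying clear of each other and of the spoon, and the block's top corners are readable in both views.

```bash
python3 - <<'E'
from h import *
np.set_printoptions(precision=1,suppress=True)
T=dict(fp=((248.5,191),(388.4,213.5)),fm=((368.3,188.1),(277.9,215.8)),nm=((372.7,287.4),(281.2,155.6)),np_=((247,289.9),(377.3,154)),
 c1=((329.6,222.5),(313.1,187.0)),c2=((313.4,244.5),(326.7,173.7)),c3=((286.9,266.9),(347.5,161.1)),bowl=((275.5,198),(363.5,205.5)),hend=((339,196.7),(305.5,209)),ofar=((418,195),(232,217)))
P={}
for k,v in T.items():
    P[k],e=tri(*v); print(k,P[k],e)
z=np.mean([P[k][2] for k in("fp","fm","nm","np_")]);print("z",z)
for zz in (50,z):
  Q={k:at_z("top",T[k][0],zz) for k in("fp","fm","nm","np_")}
  c=sum(Q.values())/4; y=(Q["fp"]+Q["np_"]-Q["fm"]-Q["nm"])/2; x=(Q["fp"]+Q["fm"]-Q["np_"]-Q["nm"])/2
  print(zz,c,"y len",np.linalg.norm(y),"x len",np.linalg.norm(x),"yaw",np.arctan2(-y[0],y[1]),np.arctan2(x[1],x[0]))
  yaw=np.arctan2(-y[0],y[1]); M=np.array([[np.cos(yaw),np.sin(yaw)],[-np.sin(yaw),np.cos(yaw)]])
  for k in("c1","c2","c3","bowl","hend"):
    w=at_z("top",T[k][0],zz+(14 if k[0]=="c" else 6))
    w2=at_z("scene",T[k][1],zz+(13 if k[0]=="c" else 6))
    print(k,w,w2,"block",M@(w-c)[:2],M@(w2-c)[:2])
E
```

```text
fp [711.  179.5  45.6] [1.0, 1.0]
fm [ 657.3 -132.5   47.1] [1.5, 1.5]
nm [403.1 -89.2  47.2] [0.6, 0.6]
np_ [457.9 223.5  46.5] [0.7, 0.7]
c1 [583.4 -15.   65.2] [0.5, 0.5]
c2 [536.   36.3  65.4] [0.4, 0.4]
c3 [493.7 112.3  66.4] [0.1, 0.1]
bowl [676.2 112.9  56.2] [0.9, 0.9]
hend [649.1 -51.6  48.4] [1.2, 1.2]
ofar [ 617.2 -262.9   26.2] [1.8, 1.8]
z 46.58466210054222
50 [556.8  44.7  50. ] y len 317.04332917650316 x len 256.5276432611745 yaw -0.17139908868015835 -0.16921243121850338
c1 [583.7 -14.5  64. ] [581.2 -15.1  63. ] block [ 36.6 -53.8] [ 34.2 -54.8]
c2 [536.2  36.8  64. ] [533.4  36.5  63. ] block [-18.9 -11.4] [-21.6 -12.1]
c3 [493.8 112.4  64. ] [490.1 113.5  63. ] block [-73.6  56. ] [-77.5  56.4]
bowl [676. 112.  56.] [676.1 113.9  56. ] block [105.9  86.6] [105.7  88.5]
hend [647.3 -52.2  56. ] [655.9 -51.3  56. ] block [105.7 -80.1] [114.  -77.7]
46.58466210054222 [557.2  44.8  46.6] y len 318.12187784523695 x len 257.400323815127 yaw -0.17139908868015838 -0.1692124312185035
c1 [584.2 -14.6  60.6] [577.9 -14.5  59.6] block [ 36.7 -54. ] [ 30.5 -54.9]
c2 [536.6  36.8  60.6] [530.   37.3  59.6] block [-19.  -11.4] [-25.6 -12. ]
c3 [494.  112.7  60.6] [486.4 114.6  59.6] block [-73.9  56.2] [-81.7  56.7]
bowl [676.8 112.3  52.6] [673.2 115.   52.6] block [106.3  86.9] [102.3  89. ]
hend [648.  -52.5  52.6] [652.9 -50.9  52.6] block [106.  -80.4] [110.6 -77.9]
```

Block top is at z≈50, yaw −0.17. Caps in the block frame are at about (36,−54), (−20,−12) and (−75,56). The orange box is at −y. I'll cradle each cap with the jaws ~20 mm apart across block x and push it toward −y, starting with the cap nearest the box.

Emit:
apply_moves(
  increments=[
    {"tx": 0.03, "ty": -0.04, "tz": -0.005, "rz": -1.2, "claw": 0.02},
    {"tx": 0.06, "ty": -0.08, "tz": -0.01, "rz": -2.4, "claw": 0.02},
    {"tx": 0.09, "ty": -0.12, "tz": -0.015, "rz": -3.6, "claw": 0.02},
    {"tx": 0.12, "ty": -0.16, "tz": -0.02, "rz": -4.8, "claw": 0.02},
    {"tx": 0.15, "ty": -0.2, "tz": -0.025, "rz": -6, "claw": 0.02},
    {"tx": 0.18, "ty": -0.24, "tz": -0.03, "rz": -7.2, "claw": 0.02},
    {"tx": 0.21, "ty": -0.28, "tz": -0.035, "rz": -8.4, "claw": 0.02},
    {"tx": 0.24, "ty": -0.32, "tz": -0.04, "rz": -9.6, "claw": 0.02},
    {"tx": 0.27, "ty": -0.36, "tz": -0.045, "rz": -10.8, "claw": 0.02},
    {"tx": 0.3, "ty": -0.4, "tz": -0.05, "rz": -12, "claw": 0.02},
    {"tx": 0.33, "ty": -0.44, "tz": -0.05, "rz": -13.2, "claw": 0.02},
    {"tx": 0.36, "ty": -0.48, "tz": -0.05, "rz": -14.4, "claw": 0.02},
  ],
)

```text
$.increments[0]: bad value
```

Emit:
apply_moves(
  increments=[
    {"tx": 0.03, "ty": -0.04, "tz": -0.005, "rx": 0, "ry": 0, "rz": -1.2, "claw": 0.02},
    {"tx": 0.06, "ty": -0.08, "tz": -0.01, "rx": 0, "ry": 0, "rz": -2.4, "claw": 0.02},
    {"tx": 0.09, "ty": -0.12, "tz": -0.015, "rx": 0, "ry": 0, "rz": -3.6, "claw": 0.02},
    {"tx": 0.12, "ty": -0.16, "tz": -0.02, "rx": 0, "ry": 0, "rz": -4.8, "claw": 0.02},
    {"tx": 0.15, "ty": -0.2, "tz": -0.025, "rx": 0, "ry": 0, "rz": -6, "claw": 0.02},
    {"tx": 0.18, "ty": -0.24, "tz": -0.03, "rx": 0, "ry": 0, "rz": -7.2, "claw": 0.02},
    {"tx": 0.21, "ty": -0.28, "tz": -0.035, "rx": 0, "ry": 0, "rz": -8.4, "claw": 0.02},
    {"tx": 0.24, "ty": -0.32, "tz": -0.04, "rx": 0, "ry": 0, "rz": -9.6, "claw": 0.02},
    {"tx": 0.27, "ty": -0.36, "tz": -0.045, "rx": 0, "ry": 0, "rz": -10.8, "claw": 0.02},
    {"tx": 0.3, "ty": -0.4, "tz": -0.05, "rx": 0, "ry": 0, "rz": -12, "claw": 0.02},
    {"tx": 0.33, "ty": -0.44, "tz": -0.05, "rx": 0, "ry": 0, "rz": -13.2, "claw": 0.02},
    {"tx": 0.36, "ty": -0.48, "tz": -0.05, "rx": 0, "ry": 0, "rz": -14.4, "claw": 0.02},
  ],
)

```text
clock: 1.3
eef_pos: [503.9, 153.9, 152.5]
tool_rot: [-3.141, -0.0, 1.656]
force: [1.1, 0.6, 0.2]
width: 19.9
```

Emit:
apply_moves(
  increments=[
    {"tx": 0.029, "ty": -0.04, "tz": 0, "rx": 0, "ry": 0, "rz": -1, "claw": 0.02},
    {"tx": 0.058, "ty": -0.08, "tz": 0, "rx": 0, "ry": 0, "rz": -2, "claw": 0.02},
    {"tx": 0.088, "ty": -0.12, "tz": 0, "rx": 0, "ry": 0, "rz": -2.97, "claw": 0.02},
    {"tx": 0.088, "ty": -0.12, "tz": -0.04, "rx": 0, "ry": 0, "rz": -2.97, "claw": 0.02},
    {"tx": 0.088, "ty": -0.12, "tz": -0.075, "rx": 0, "ry": 0, "rz": -2.97, "claw": 0.02},
    {"tx": 0.088, "ty": -0.12, "tz": -0.09, "rx": 0, "ry": 0, "rz": -2.97, "claw": 0.02},
    {"tx": 0.088, "ty": -0.12, "tz": -0.098, "rx": 0, "ry": 0, "rz": -2.97, "claw": 0.02},
    {"tx": 0.088, "ty": -0.12, "tz": -0.098, "rx": 0, "ry": 0, "rz": -2.97, "claw": 0.02},
  ],
)

```text
clock: 2.1
eef_pos: [591.1, 36.0, 54.5]
tool_rot: [-3.141, 0.0, 1.402]
force: [-0.2, 0.4, 0.6]
width: 19.9
```

```bash
cat > look.py <<'E'
import sys
from h import *
def crop(im,b,k): return cv2.resize(im[b[1]:b[3],b[0]:b[2],::-1],None,fx=k,fy=k,interpolation=cv2.INTER_CUBIC)
st=read_state();print(st["clock"],st["eef_pos"],st["tool_rot"],st["force"])
A=crop(get_image("top"),(190,140,430,300),2.5);B=crop(get_image("scene"),(225,130,435,235),600/210)
cv2.imwrite(f"pics/{sys.argv[1]}.png",cv2.resize(np.vstack([A,B]),None,fx=.85,fy=.85))
E
python3 look.py l1
```

```text
2.1 [591.13487946  35.97025294  54.45746392] [-3.14073788e+00  1.96010604e-04  1.40153932e+00] [-0.23842103  0.43576335  0.5920577 ]
```

View pics/l1.png

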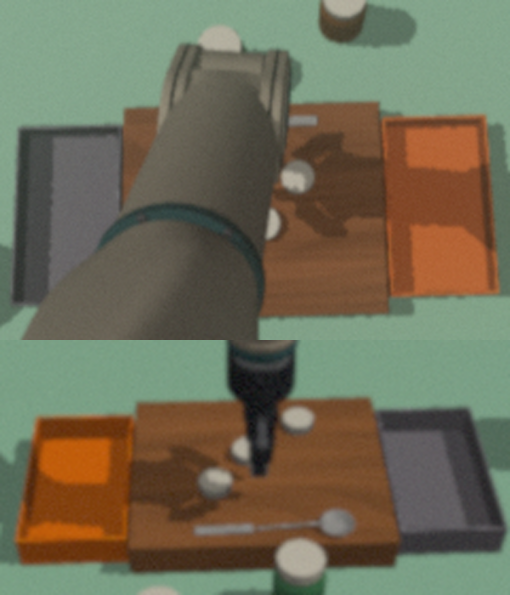

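The fingers straddle the lane behind the first cap, at (258,468) in the scene half of the crop. The cap is ahead at (215,483) and the spoon is clear.

Emit:
apply_moves(
  increments=[
    {"tx": -0.0017, "ty": -0.0099, "tz": 0, "rx": 0, "ry": 0, "rz": 0, "claw": 0.02},
    {"tx": -0.0034, "ty": -0.0197, "tz": 0, "rx": 0, "ry": 0, "rz": 0, "claw": 0.02},
    {"tx": -0.0051, "ty": -0.0296, "tz": 0, "rx": 0, "ry": 0, "rz": 0, "claw": 0.02},
    {"tx": -0.0076, "ty": -0.0444, "tz": 0, "rx": 0, "ry": 0, "rz": 0, "claw": 0.02},
    {"tx": -0.0102, "ty": -0.0591, "tz": 0, "rx": 0, "ry": 0, "rz": 0, "claw": 0.02},
    {"tx": -0.0127, "ty": -0.0739, "tz": 0, "rx": 0, "ry": 0, "rz": 0, "claw": 0.02},
    {"tx": -0.0152, "ty": -0.0887, "tz": 0, "rx": 0, "ry": 0, "rz": 0, "claw": 0.02},
    {"tx": -0.0178, "ty": -0.1035, "tz": 0, "rx": 0, "ry": 0, "rz": 0, "claw": 0.02},
    {"tx": -0.0203, "ty": -0.1183, "tz": 0, "rx": 0, "ry": 0, "rz": 0, "claw": 0.02},
    {"tx": -0.0232, "ty": -0.135, "tz": 0, "rx": 0, "ry": 0, "rz": 0, "claw": 0.02},
    {"tx": -0.026, "ty": -0.152, "tz": 0, "rx": 0, "ry": 0, "rz": 0, "claw": 0.02},
    {"tx": -0.029, "ty": -0.168, "tz": 0, "rx": 0, "ry": 0, "rz": 0, "claw": 0.02},
  ],
)

```text
clock: 3.4
eef_pos: [562.1, -133.9, 54.8]
tool_rot: [3.141, 0.0, 1.401]
force: [0.6, -0.4, 0.8]
width: 20.1
```

```bash
python3 look.py l2
```

```text
3.4 [ 562.092494   -133.86408792   54.81991185] [3.14149895e+00 1.12864726e-04 1.40070458e+00] [ 0.61959944 -0.35932518  0.75444476]
```

View pics/l2.png

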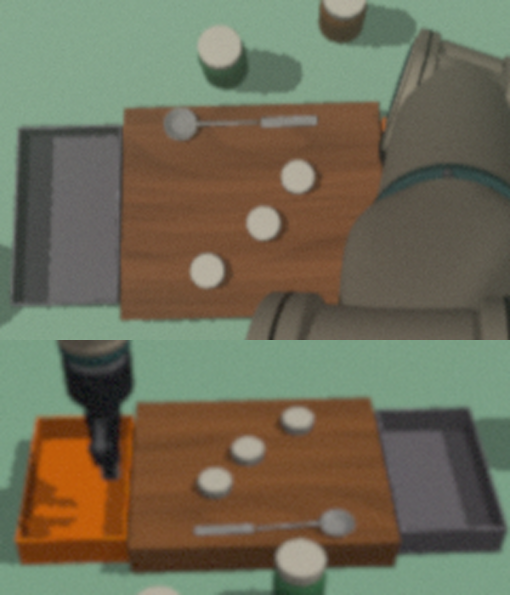

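The first cap hasn't moved: it's still at about (330,223) in the top view, and there was no contact force. The fingertips must have passed over it, so I'll check the real tip height.

```bash
python3 - <<'E'
from h import *
def proj(n,p):
    c=calibration(n);q=R.from_euler("xyz",c["attitude"]).as_matrix().T@(np.array(p)-c["origin"]);K=c["camera_matrix"]
    return K[:2]@(np.array([q[0],-q[1],-q[2]])/-q[2])
for p in((562.1,-133.9,54.8),(591.1,36,54.5)):
  for z in(0,15): print(p,z,proj("scene",np.add(p,(0,0,z))))
c=calibration("wrist");print(c)
im=get_image("wrist");s=get_image("scene")
B=cv2.resize(s[140:240,220:320,::-1],(400,400),interpolation=cv2.INTER_CUBIC)
cv2.imwrite("pics/w.png",np.hstack([cv2.resize(im[:,120:520,::-1],(400,400)),B]))
E
```

```text
(562.1, -133.9, 54.8) 0 [272.75974754 190.13152247]
(562.1, -133.9, 54.8) 15 [272.27554277 186.61409828]
(591.1, 36, 54.5) 0 [330.54007972 188.86188594]
(591.1, 36, 54.5) 15 [330.63251403 185.34631601]
{'camera_matrix': array([[309.70691629,   0.        , 324.06571883],
       [  0.        , 309.70691629, 198.60597753],
       [  0.        ,   0.        ,   1.        ]]), 'origin': array([575.15621482, -55.09500735, 226.10351996]), 'attitude': array([-0.32958991, -0.00164632, -0.17409763])}
```

View pics/w.png

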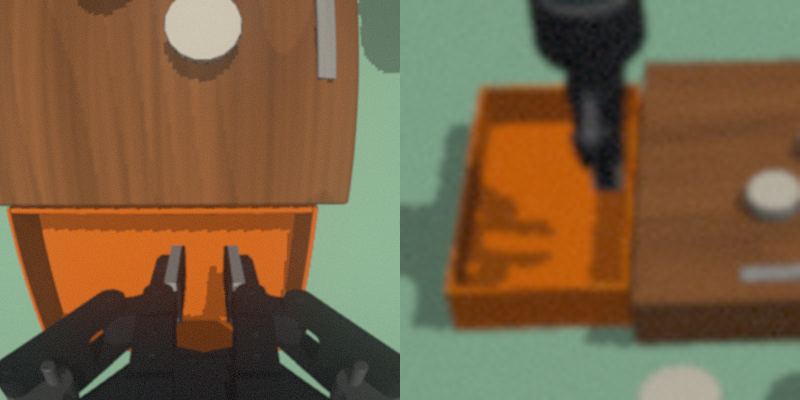

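The wrist view shows the fingertips over the orange box and the caps untouched. The scene crop puts the tip at (272.5,187.5), about 11 mm above the nominal TCP height, because the pads retract when part open. I'll return and run about 10 mm lower.

Emit:
apply_moves(
  increments=[
    {"tx": 0, "ty": 0, "tz": 0.03, "rx": 0, "ry": 0, "rz": 0, "claw": 0.02},
    {"tx": 0.008, "ty": 0.045, "tz": 0.03, "rx": 0, "ry": 0, "rz": 0, "claw": 0.02},
    {"tx": 0.016, "ty": 0.09, "tz": 0.03, "rx": 0, "ry": 0, "rz": 0, "claw": 0.02},
    {"tx": 0.023, "ty": 0.135, "tz": 0.03, "rx": 0, "ry": 0, "rz": 0, "claw": 0.02},
    {"tx": 0.029, "ty": 0.168, "tz": 0.03, "rx": 0, "ry": 0, "rz": 0, "claw": 0.02},
    {"tx": 0.029, "ty": 0.168, "tz": 0.03, "rx": 0, "ry": 0, "rz": 0, "claw": 0.02},
    {"tx": 0.029, "ty": 0.168, "tz": 0.005, "rx": 0, "ry": 0, "rz": 0, "claw": 0.02},
    {"tx": 0.029, "ty": 0.168, "tz": -0.004, "rx": 0, "ry": 0, "rz": 0, "claw": 0.02},
    {"tx": 0.029, "ty": 0.168, "tz": -0.007, "rx": 0, "ry": 0, "rz": 0, "claw": 0.02},
    {"tx": 0.029, "ty": 0.168, "tz": -0.0095, "rx": 0, "ry": 0, "rz": 0, "claw": 0.02},
    {"tx": 0.029, "ty": 0.168, "tz": -0.0095, "rx": 0, "ry": 0, "rz": 0, "claw": 0.02},
  ],
)

```text
clock: 4.7
eef_pos: [591.6, 35.3, 45.6]
tool_rot: [3.141, -0.0, 1.4]
force: [0.3, 0.2, -0.3]
width: 20.0
```

Emit:
apply_moves(
  increments=[
    {"tx": -0.0017, "ty": -0.0099, "tz": 0, "rx": 0, "ry": 0, "rz": 0, "claw": 0.02},
    {"tx": -0.0034, "ty": -0.0197, "tz": 0, "rx": 0, "ry": 0, "rz": 0, "claw": 0.02},
    {"tx": -0.0051, "ty": -0.0296, "tz": 0, "rx": 0, "ry": 0, "rz": 0, "claw": 0.02},
    {"tx": -0.0068, "ty": -0.0394, "tz": 0, "rx": 0, "ry": 0, "rz": 0, "claw": 0.02},
    {"tx": -0.0085, "ty": -0.0493, "tz": 0, "rx": 0, "ry": 0, "rz": 0, "claw": 0.02},
    {"tx": -0.0102, "ty": -0.0591, "tz": 0, "rx": 0, "ry": 0, "rz": 0, "claw": 0.02},
  ],
)

```text
clock: 5.3
eef_pos: [581.0, -24.6, 45.4]
tool_rot: [3.142, 0.0, 1.4]
force: [0.2, 0.5, -1.0]
width: 19.9
```

```bash
python3 look.py l3
```

```text
5.3 [580.97502028 -24.62965301  45.38852693] [3.14152651e+00 3.59206919e-05 1.40035526e+00] [ 0.21905714  0.49334188 -0.96775401]
```

View pics/l3.png

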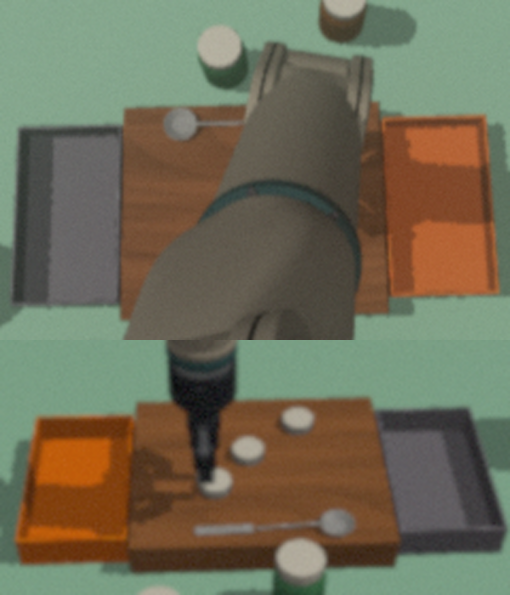

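The cap still hasn't moved, although the fingers are directly above it. So the tips are more than 18 mm above the reported TCP. I'll go back and feel for the wood gently.

Emit:
apply_moves(
  increments=[
    {"tx": 0, "ty": 0, "tz": 0.01, "rx": 0, "ry": 0, "rz": 0, "claw": 0.02},
    {"tx": 0.005, "ty": 0.03, "tz": 0.01, "rx": 0, "ry": 0, "rz": 0, "claw": 0.02},
    {"tx": 0.0102, "ty": 0.06, "tz": 0.01, "rx": 0, "ry": 0, "rz": 0, "claw": 0.02},
    {"tx": 0.0102, "ty": 0.06, "tz": 0.005, "rx": 0, "ry": 0, "rz": 0, "claw": 0.02},
    {"tx": 0.0102, "ty": 0.06, "tz": -0.007, "rx": 0, "ry": 0, "rz": 0, "claw": 0.02},
    {"tx": 0.0102, "ty": 0.06, "tz": -0.012, "rx": 0, "ry": 0, "rz": 0, "claw": 0.02},
    {"tx": 0.0102, "ty": 0.06, "tz": -0.012, "rx": 0, "ry": 0, "rz": 0, "claw": 0.02},
  ],
)

```text
clock: 6.1
eef_pos: [590.3, 35.3, 32.3]
tool_rot: [-3.139, 0.001, 1.399]
force: [0.2, -0.4, -1.7]
width: 19.8
```

```bash
python3 - <<'E'
from h import *
im=get_image("wrist");s=get_image("scene")
c=calibration("wrist");print(c["origin"],c["attitude"],read_state()["eef_pos"])
B=cv2.resize(s[145:225,290:370,::-1],(400,400),interpolation=cv2.INTER_CUBIC)
cv2.imwrite("pics/w2.png",np.hstack([im[:,120:520,::-1],B]))
E
```

```text
[604.60316073 116.33141303 204.36004137] [-0.32816728 -0.00080451 -0.17124328] [591.1668372   35.40358326  33.14881135]
```

View pics/w2.png

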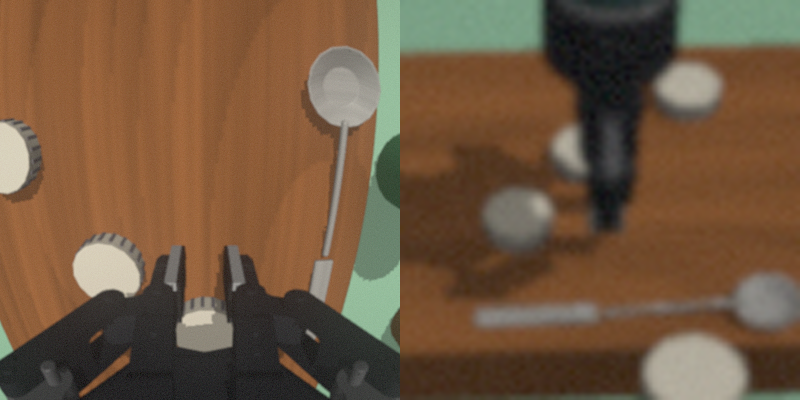

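The wrist view shows the first cap in line between the fingers, the second cap at (108,268) and the spoon, both clear. Now I'll probe downward in small steps.

Emit:
apply_moves(
  increments=[
    {"tx": 0, "ty": 0, "tz": -0.002, "rx": 0, "ry": 0, "rz": 0, "claw": 0.02},
    {"tx": 0, "ty": 0, "tz": -0.004, "rx": 0, "ry": 0, "rz": 0, "claw": 0.02},
    {"tx": 0, "ty": 0, "tz": -0.004, "rx": 0, "ry": 0, "rz": 0, "claw": 0.02},
  ],
)

```text
clock: 6.5
eef_pos: [591.2, 36.4, 29.2]
tool_rot: [-3.141, -0.0, 1.401]
force: [-0.4, -0.9, 0.4]
width: 20.1
```

Emit:
apply_moves(
  increments=[
    {"tx": 0, "ty": 0, "tz": -0.002, "rx": 0, "ry": 0, "rz": 0, "claw": 0.02},
    {"tx": 0, "ty": 0, "tz": -0.003, "rx": 0, "ry": 0, "rz": 0, "claw": 0.02},
    {"tx": 0, "ty": 0, "tz": -0.003, "rx": 0, "ry": 0, "rz": 0, "claw": 0.02},
  ],
)

```text
clock: 6.8
eef_pos: [591.2, 36.6, 26.1]
tool_rot: [-3.141, 0.0, 1.401]
force: [0.3, 0.1, -0.0]
width: 20.1
```

Emit:
apply_moves(
  increments=[
    {"tx": 0, "ty": 0, "tz": -0.002, "rx": 0, "ry": 0, "rz": 0, "claw": 0.02},
    {"tx": 0, "ty": 0, "tz": -0.003, "rx": 0, "ry": 0, "rz": 0, "claw": 0.02},
    {"tx": 0, "ty": 0, "tz": -0.003, "rx": 0, "ry": 0, "rz": 0, "claw": 0.02},
  ],
)

```text
clock: 7.1
eef_pos: [591.2, 36.6, 23.1]
tool_rot: [-3.141, 0.0, 1.401]
force: [-0.2, 0.7, -1.2]
width: 20.0
```

Emit:
apply_moves(
  increments=[
    {"tx": 0, "ty": 0, "tz": -0.002, "rx": 0, "ry": 0, "rz": 0, "claw": 0.02},
    {"tx": 0, "ty": 0, "tz": -0.003, "rx": 0, "ry": 0, "rz": 0, "claw": 0.02},
    {"tx": 0, "ty": 0, "tz": -0.003, "rx": 0, "ry": 0, "rz": 0, "claw": 0.02},
  ],
)

```text
clock: 7.4
eef_pos: [591.6, 36.5, 21.7]
tool_rot: [3.141, -0.001, 1.401]
force: [-2.7, -0.5, 12.3]
width: 19.9
```

The wood is felt at reported z≈22 (12 N), so the true tip sits about 28 mm above the reported TCP. I'll push at z≈26.5, about 4 mm above the wood.

Emit:
apply_moves(
  increments=[
    {"tx": 0, "ty": 0, "tz": 0.0065, "rx": 0, "ry": 0, "rz": 0, "claw": 0.02},
    {"tx": -0.0017, "ty": -0.0099, "tz": 0.0065, "rx": 0, "ry": 0, "rz": 0, "claw": 0.02},
    {"tx": -0.0034, "ty": -0.0197, "tz": 0.0065, "rx": 0, "ry": 0, "rz": 0, "claw": 0.02},
    {"tx": -0.0051, "ty": -0.0296, "tz": 0.0065, "rx": 0, "ry": 0, "rz": 0, "claw": 0.02},
    {"tx": -0.0068, "ty": -0.0394, "tz": 0.0065, "rx": 0, "ry": 0, "rz": 0, "claw": 0.02},
    {"tx": -0.0085, "ty": -0.0493, "tz": 0.0065, "rx": 0, "ry": 0, "rz": 0, "claw": 0.02},
    {"tx": -0.0102, "ty": -0.0591, "tz": 0.0065, "rx": 0, "ry": 0, "rz": 0, "claw": 0.02},
  ],
)

```text
clock: 8.1
eef_pos: [580.9, -23.8, 26.7]
tool_rot: [-3.141, 0.0, 1.4]
force: [0.0, 0.0, 0.2]
width: 20.1
```

```bash
python3 look.py l4; python3 - <<'E'
from h import *
s=get_image("scene"); print([(c.round(1).tolist(),int(a)) for c,a in caps(s,(228,150,385,218))])
E
```

```text
8.1 [580.85553519 -23.78637393  26.68204657] [-3.14133123e+00  1.91331923e-04  1.40037110e+00] [0.04717938 0.03163939 0.19609432]
[([252.4, 157.2], 791), ([355.9, 151.8], 255), ([347.4, 161.7], 90), ([326.8, 174.2], 99), ([300.4, 187.2], 63), ([362.4, 204.6], 87), ([316.8, 207.6], 61), ([348.1, 214.9], 89)]
```

The cap is moving now (scene column 313 → 300), so I'll continue over the edge, then lift.

Emit:
apply_moves(
  increments=[
    {"tx": -0.002, "ty": -0.012, "tz": 0, "rx": 0, "ry": 0, "rz": 0, "claw": 0.02},
    {"tx": -0.004, "ty": -0.024, "tz": 0, "rx": 0, "ry": 0, "rz": 0, "claw": 0.02},
    {"tx": -0.006, "ty": -0.036, "tz": 0, "rx": 0, "ry": 0, "rz": 0, "claw": 0.02},
    {"tx": -0.008, "ty": -0.048, "tz": 0, "rx": 0, "ry": 0, "rz": 0, "claw": 0.02},
    {"tx": -0.01, "ty": -0.06, "tz": 0, "rx": 0, "ry": 0, "rz": 0, "claw": 0.02},
    {"tx": -0.012, "ty": -0.072, "tz": 0, "rx": 0, "ry": 0, "rz": 0, "claw": 0.02},
    {"tx": -0.014, "ty": -0.084, "tz": 0, "rx": 0, "ry": 0, "rz": 0, "claw": 0.02},
    {"tx": -0.0165, "ty": -0.096, "tz": 0, "rx": 0, "ry": 0, "rz": 0, "claw": 0.02},
    {"tx": -0.019, "ty": -0.11, "tz": 0, "rx": 0, "ry": 0, "rz": 0, "claw": 0.02},
    {"tx": -0.019, "ty": -0.112, "tz": 0, "rx": 0, "ry": 0, "rz": 0, "claw": 0.02},
    {"tx": -0.019, "ty": -0.112, "tz": 0.045, "rx": 0, "ry": 0, "rz": 0, "claw": 0.02},
  ],
)

```text
clock: 9.35
eef_pos: [557.6, -134.0, 67.3]
tool_rot: [-3.13, -0.001, 1.4]
force: [0.1, 0.7, -0.2]
width: 20.0
```

```bash
python3 look.py l5
```

```text
9.35 [ 557.62415343 -134.04610845   67.31095506] [-3.13008612e+00 -5.47074503e-04  1.39965270e+00] [ 0.1477823   0.65780507 -0.2313118 ]
```

View pics/l5.png

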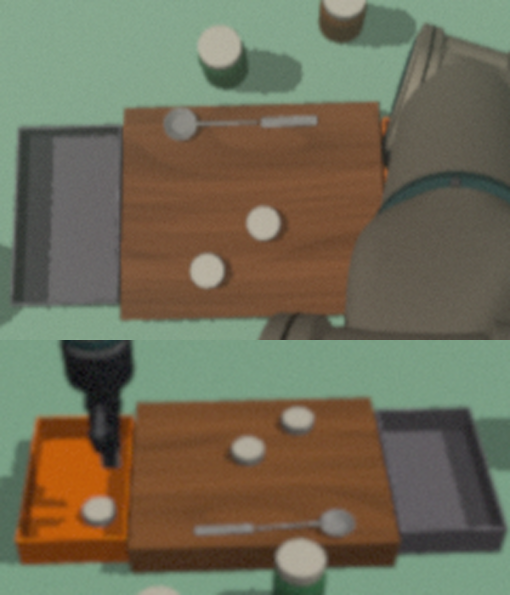

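The first cap is in the orange box, at (98,510) in the scene half. The others are undisturbed. Next is cap 2: go to behind it and descend.

Emit:
apply_moves(
  increments=[
    {"tx": -0.004, "ty": 0.045, "tz": 0, "rx": 0, "ry": 0, "rz": 0, "claw": 0.02},
    {"tx": -0.008, "ty": 0.09, "tz": 0, "rx": 0, "ry": 0, "rz": 0, "claw": 0.02},
    {"tx": -0.012, "ty": 0.135, "tz": 0, "rx": 0, "ry": 0, "rz": 0, "claw": 0.02},
    {"tx": -0.016, "ty": 0.18, "tz": 0, "rx": 0, "ry": 0, "rz": 0, "claw": 0.02},
    {"tx": -0.0185, "ty": 0.2205, "tz": 0, "rx": 0, "ry": 0, "rz": 0, "claw": 0.02},
    {"tx": -0.0185, "ty": 0.2205, "tz": 0, "rx": 0, "ry": 0, "rz": 0, "claw": 0.02},
    {"tx": -0.0185, "ty": 0.2205, "tz": -0.025, "rx": 0, "ry": 0, "rz": 0, "claw": 0.02},
    {"tx": -0.0185, "ty": 0.2205, "tz": -0.04, "rx": 0, "ry": 0, "rz": 0, "claw": 0.02},
    {"tx": -0.0185, "ty": 0.2205, "tz": -0.045, "rx": 0, "ry": 0, "rz": 0, "claw": 0.02},
    {"tx": -0.0185, "ty": 0.2205, "tz": -0.045, "rx": 0, "ry": 0, "rz": 0, "claw": 0.02},
  ],
)

```text
clock: 10.45
eef_pos: [543.3, 85.7, 26.2]
tool_rot: [-3.14, 0.0, 1.401]
force: [0.2, -0.7, 0.6]
width: 20.0
```

Emit:
apply_moves(
  increments=[
    {"tx": -0.0017, "ty": -0.0099, "tz": 0, "rx": 0, "ry": 0, "rz": 0, "claw": 0.02},
    {"tx": -0.0034, "ty": -0.0197, "tz": 0, "rx": 0, "ry": 0, "rz": 0, "claw": 0.02},
    {"tx": -0.0051, "ty": -0.0296, "tz": 0, "rx": 0, "ry": 0, "rz": 0, "claw": 0.02},
    {"tx": -0.0068, "ty": -0.0394, "tz": 0, "rx": 0, "ry": 0, "rz": 0, "claw": 0.02},
    {"tx": -0.0085, "ty": -0.0493, "tz": 0, "rx": 0, "ry": 0, "rz": 0, "claw": 0.02},
    {"tx": -0.0102, "ty": -0.0591, "tz": 0, "rx": 0, "ry": 0, "rz": 0, "claw": 0.02},
    {"tx": -0.0118, "ty": -0.069, "tz": 0, "rx": 0, "ry": 0, "rz": 0, "claw": 0.02},
    {"tx": -0.0135, "ty": -0.0788, "tz": 0, "rx": 0, "ry": 0, "rz": 0, "claw": 0.02},
    {"tx": -0.0152, "ty": -0.0887, "tz": 0, "rx": 0, "ry": 0, "rz": 0, "claw": 0.02},
    {"tx": -0.0172, "ty": -0.1, "tz": 0, "rx": 0, "ry": 0, "rz": 0, "claw": 0.02},
  ],
)

```text
clock: 11.45
eef_pos: [526.3, -14.7, 26.8]
tool_rot: [-3.142, -0.0, 1.401]
force: [-0.1, -0.0, -0.4]
width: 19.9
```

Emit:
apply_moves(
  increments=[
    {"tx": -0.002, "ty": -0.012, "tz": 0, "rx": 0, "ry": 0, "rz": 0, "claw": 0.02},
    {"tx": -0.004, "ty": -0.024, "tz": 0, "rx": 0, "ry": 0, "rz": 0, "claw": 0.02},
    {"tx": -0.006, "ty": -0.036, "tz": 0, "rx": 0, "ry": 0, "rz": 0, "claw": 0.02},
    {"tx": -0.008, "ty": -0.048, "tz": 0, "rx": 0, "ry": 0, "rz": 0, "claw": 0.02},
    {"tx": -0.01, "ty": -0.06, "tz": 0, "rx": 0, "ry": 0, "rz": 0, "claw": 0.02},
    {"tx": -0.012, "ty": -0.072, "tz": 0, "rx": 0, "ry": 0, "rz": 0, "claw": 0.02},
    {"tx": -0.014, "ty": -0.084, "tz": 0, "rx": 0, "ry": 0, "rz": 0, "claw": 0.02},
    {"tx": -0.0165, "ty": -0.096, "tz": 0, "rx": 0, "ry": 0, "rz": 0, "claw": 0.02},
    {"tx": -0.019, "ty": -0.108, "tz": 0, "rx": 0, "ry": 0, "rz": 0, "claw": 0.02},
    {"tx": -0.019, "ty": -0.111, "tz": 0, "rx": 0, "ry": 0, "rz": 0, "claw": 0.02},
    {"tx": -0.019, "ty": -0.111, "tz": 0.045, "rx": 0, "ry": 0, "rz": 0, "claw": 0.02},
    {"tx": -0.019, "ty": -0.111, "tz": 0.045, "rx": 0, "ry": 0, "rz": 0, "claw": 0.02},
  ],
)

```text
clock: 12.65
eef_pos: [510.3, -126.2, 75.1]
tool_rot: [3.135, 0.0, 1.401]
force: [1.8, -0.3, -0.1]
width: 20.1
```

```bash
python3 look.py l6
```

```text
12.65 [ 510.3074654  -126.16195964   75.0584498 ] [3.13501874e+00 4.17526879e-04 1.40056589e+00] [ 1.76909642 -0.27293378 -0.0691876 ]
```

View pics/l6.png

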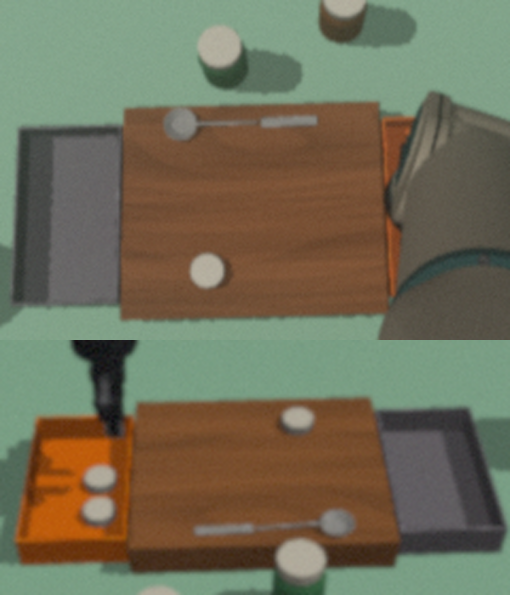

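Cap 2 is in the box beside cap 1. Now cap 3.

Emit:
apply_moves(
  increments=[
    {"tx": -0.001, "ty": 0.045, "tz": 0, "rx": 0, "ry": 0, "rz": 0, "claw": 0.02},
    {"tx": -0.0025, "ty": 0.09, "tz": 0, "rx": 0, "ry": 0, "rz": 0, "claw": 0.02},
    {"tx": -0.004, "ty": 0.135, "tz": 0, "rx": 0, "ry": 0, "rz": 0, "claw": 0.02},
    {"tx": -0.005, "ty": 0.18, "tz": 0, "rx": 0, "ry": 0, "rz": 0, "claw": 0.02},
    {"tx": -0.006, "ty": 0.225, "tz": 0, "rx": 0, "ry": 0, "rz": 0, "claw": 0.02},
    {"tx": -0.007, "ty": 0.265, "tz": 0, "rx": 0, "ry": 0, "rz": 0, "claw": 0.02},
    {"tx": -0.0075, "ty": 0.288, "tz": 0, "rx": 0, "ry": 0, "rz": 0, "claw": 0.02},
    {"tx": -0.0075, "ty": 0.288, "tz": 0, "rx": 0, "ry": 0, "rz": 0, "claw": 0.02},
    {"tx": -0.0075, "ty": 0.288, "tz": -0.025, "rx": 0, "ry": 0, "rz": 0, "claw": 0.02},
    {"tx": -0.0075, "ty": 0.288, "tz": -0.04, "rx": 0, "ry": 0, "rz": 0, "claw": 0.02},
    {"tx": -0.0075, "ty": 0.288, "tz": -0.045, "rx": 0, "ry": 0, "rz": 0, "claw": 0.02},
    {"tx": -0.0075, "ty": 0.288, "tz": -0.045, "rx": 0, "ry": 0, "rz": 0, "claw": 0.02},
  ],
)

```text
clock: 13.95
eef_pos: [499.2, 161.8, 25.9]
tool_rot: [-3.14, 0.001, 1.4]
force: [0.3, 0.0, -0.3]
width: 19.6
```

Emit:
apply_moves(
  increments=[
    {"tx": -0.0017, "ty": -0.0099, "tz": 0, "rx": 0, "ry": 0, "rz": 0, "claw": 0.02},
    {"tx": -0.0034, "ty": -0.0197, "tz": 0, "rx": 0, "ry": 0, "rz": 0, "claw": 0.02},
    {"tx": -0.0051, "ty": -0.0296, "tz": 0, "rx": 0, "ry": 0, "rz": 0, "claw": 0.02},
    {"tx": -0.0068, "ty": -0.0394, "tz": 0, "rx": 0, "ry": 0, "rz": 0, "claw": 0.02},
    {"tx": -0.0079, "ty": -0.0504, "tz": 0, "rx": 0, "ry": 0, "rz": 0, "claw": 0.02},
    {"tx": -0.009, "ty": -0.0614, "tz": 0, "rx": 0, "ry": 0, "rz": 0, "claw": 0.02},
    {"tx": -0.0101, "ty": -0.0724, "tz": 0, "rx": 0, "ry": 0, "rz": 0, "claw": 0.02},
    {"tx": -0.0112, "ty": -0.0834, "tz": 0, "rx": 0, "ry": 0, "rz": 0, "claw": 0.02},
    {"tx": -0.0123, "ty": -0.0944, "tz": 0, "rx": 0, "ry": 0, "rz": 0, "claw": 0.02},
    {"tx": -0.0134, "ty": -0.1054, "tz": 0, "rx": 0, "ry": 0, "rz": 0, "claw": 0.02},
    {"tx": -0.0145, "ty": -0.1164, "tz": 0, "rx": 0, "ry": 0, "rz": 0, "claw": 0.02},
    {"tx": -0.0156, "ty": -0.1274, "tz": 0, "rx": 0, "ry": 0, "rz": 0, "claw": 0.02},
  ],
)

```text
clock: 15.15
eef_pos: [484.3, 34.6, 26.8]
tool_rot: [3.142, -0.0, 1.401]
force: [0.3, 0.1, -0.2]
width: 19.8
```

Emit:
apply_moves(
  increments=[
    {"tx": -0.0013, "ty": -0.013, "tz": 0, "rx": 0, "ry": 0, "rz": 0, "claw": 0.02},
    {"tx": -0.0026, "ty": -0.026, "tz": 0, "rx": 0, "ry": 0, "rz": 0, "claw": 0.02},
    {"tx": -0.0039, "ty": -0.039, "tz": 0, "rx": 0, "ry": 0, "rz": 0, "claw": 0.02},
    {"tx": -0.0052, "ty": -0.052, "tz": 0, "rx": 0, "ry": 0, "rz": 0, "claw": 0.02},
    {"tx": -0.0065, "ty": -0.065, "tz": 0, "rx": 0, "ry": 0, "rz": 0, "claw": 0.02},
    {"tx": -0.0078, "ty": -0.078, "tz": 0, "rx": 0, "ry": 0, "rz": 0, "claw": 0.02},
    {"tx": -0.0091, "ty": -0.091, "tz": 0, "rx": 0, "ry": 0, "rz": 0, "claw": 0.02},
    {"tx": -0.0104, "ty": -0.104, "tz": 0, "rx": 0, "ry": 0, "rz": 0, "claw": 0.02},
    {"tx": -0.0117, "ty": -0.117, "tz": 0, "rx": 0, "ry": 0, "rz": 0, "claw": 0.02},
    {"tx": -0.013, "ty": -0.13, "tz": 0, "rx": 0, "ry": 0, "rz": 0, "claw": 0.02},
    {"tx": -0.0143, "ty": -0.143, "tz": 0, "rx": 0, "ry": 0, "rz": 0, "claw": 0.02},
    {"tx": -0.0155, "ty": -0.153, "tz": 0, "rx": 0, "ry": 0, "rz": 0, "claw": 0.02},
  ],
)

```text
clock: 16.35
eef_pos: [468.8, -118.9, 26.8]
tool_rot: [3.141, 0.0, 1.4]
force: [0.3, 0.3, -0.6]
width: 20.1
```

Emit:
apply_moves(
  increments=[
    {"tx": 0, "ty": 0, "tz": 0, "rx": 0, "ry": 0, "rz": 0, "claw": 0.02},
    {"tx": 0, "ty": 0, "tz": 0.045, "rx": 0, "ry": 0, "rz": 0, "claw": 0.02},
    {"tx": 0, "ty": 0, "tz": 0.09, "rx": 0, "ry": 0, "rz": 0, "claw": 0.02},
    {"tx": 0, "ty": 0, "tz": 0.12, "rx": 0, "ry": 0, "rz": 0, "claw": 0.02},
    {"tx": 0, "ty": 0, "tz": 0.12, "rx": 0, "ry": 0, "rz": 0, "claw": 0.02},
    {"tx": 0, "ty": 0, "tz": 0.12, "rx": 0, "ry": 0, "rz": 0, "claw": 0.02},
  ],
)

```text
clock: 16.95
eef_pos: [469.2, -116.6, 147.2]
tool_rot: [3.14, -0.001, 1.402]
force: [-0.4, 0.1, -0.5]
width: 19.9
```

```bash
python3 look.py l7
```

```text
16.95 [ 469.1850785  -116.6393823   147.19654121] [ 3.14045597e+00 -6.78827165e-04  1.40233168e+00] [-0.43048731  0.08019962 -0.54131785]
```

View pics/l7.png

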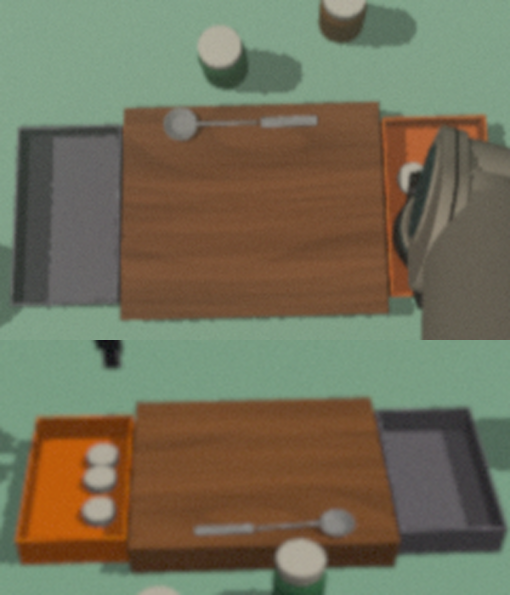

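All three caps are in the orange box and the spoon hasn't moved. I'll compare the surrounding objects numerically with the start, then hand in.

```bash
python3 - <<'E'
from h import *
a=cv2.imread("pics/scene0.png")[:,:,::-1].astype(float); b=get_image("scene").astype(float)
for n,(x0,y0,x1,y1) in dict(canister=(140,165,190,215),mortar=(430,142,475,182),jar1=(275,230,308,272),jar2=(333,210,365,252),spoon=(300,197,375,216),grey=(385,155,432,215)).items():
    print(n,abs(a-b)[y0:y1,x0:x1].mean().round(1))
print(finish_job())
E
```

```text
canister 8.5
mortar 2.9
jar1 3.2
jar2 3.1
spoon 2.8
grey 2.7
the job is handed in; nothing more can be done
None
```

All three caps were pushed across the wood and over the −y end into the orange box. I handed the job in at about 17 s of the 51 s limit.

- **False start:** The first two passes went over the first cap without touching it. With the jaws 20 mm apart, the fingertips sat about 28 mm above the reported TCP. I found this by lowering the fingers gently onto the wood (about 12 N), then pushed each cap with the tips about 4 mm above the surface.
- **Last picture:** It shows three caps lying in the orange box, nothing else on the block except the spoon, and the grey box empty. The gripper was raised clear of everything.
- **Change since the start:** Comparing the scene camera with its first picture, the spoon, jars, mortar and grey box showed only noise (about 3 grey levels). The canister area differed more, by 8.5. The arm never came near it, so this is probably the arm's shadow, but I did not check it before handing in.

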